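True up a carrier bracket with a square and hold it

ROBOT

A 6-joint arm with a two-finger parallel gripper is mounted at the origin on the work surface. World frame = base frame: x ahead of the robot, y to its left, z up, the work surface at z = 0. Lengths are in m, angles in degrees, forces in N, time in s.
With the tool pointing down it reaches from about 0.325 to 0.775 m from the base axis. Payload 5.5 kg.
Tool frame: the origin (TCP) lies where the fingers leave the gripper's body, on its centre line; the fingertips stand 73 mm ahead of it and the grasp point (between the pads) lies 54 mm ahead of it; z points along the fingers, y is the line along which they close (so a half turn about z gives the same grasp; the last joint's range is limited). The gripper opens to 85 mm and grips with 20 to 120 N. Pads are 22 mm wide; open, the fingers measure 114 mm over their backs; the gripper's body (76 mm by 85 mm) begins 54 mm behind the grasp point. The pads swing forward as they close: fully open they stand 13 mm farther back than shut.
Start: joints at [73.7, 5.22, 70.514, -0, 104.267, -3.249], TCP at [0.136, 0.585, 0.304] pointing down, gripper open.
Joint ranges: [-164.24, 164.24], [-49.07, 125.15], [9.68, 141.18], [-86.29, 266.29], [3.28, 154.24], [-151.56, 151.56]. Speed limits (degrees/s): [147.25, 147.25, 172.46, 180, 180, 180].

INTERFACE

Orientations are given as [roll, pitch, yaw] about the fixed x, y, z axes, in that order (R = Rz(yaw) Ry(pitch) Rx(roll)).
In Python, from rig import bot gives the robot as it stands.
- The arm moves only by the tool servo_tool, never from a script. Its argument "commands" is a list of rows, each an object of numbers: "wx", "wy", "wz": the turn, a rotation vector about the tool's x, y, z in degrees; "tx", "ty", "tz": the shift along the tool's x, y, z in m; "gripper": the finger opening in m, from 0 to 0.0854. In form: [{"wx": .., "wy": .., "wz": .., "tx": .., "ty": .., "tz": .., "gripper": ..}, ...]. A call has 1 to 12 rows; each row is the pose to reach, as a shift and turn from the pose commanded when the call began, along the tool's axes at that moment; what a row does not reach only later rows make up. A row lasts 1/12 s, in which the tool goes at most 41.7 mm and 7.16 degrees, less where a joint would pass 70% of its speed; a pose out of reach is approached as far as the arm can. A call with a gripper value outside its range is refused whole. The fingers move at their own pace and stop on an object; "grip_force" is the grip in N (left out, the last holds). Time passes only in rows, so rows that repeat a pose let the fingers close. It gives the time, the measured TCP pose, the force, the opening and the grip force at its end, in the units of the state.
- bot.get_state(): the state, without advancing time (a new reading comes with each control period).
- bot.grab_frame(name): name is "side" or "top"; returns the picture (420x560x3 uint8, red, green, blue); there is no depth.
- bot.camera_model(name): a dict with "mtx" (3x3 intrinsics, pixels), "cam_to_world" (4x4, takes a point from camera to world coordinates). Camera axes: x right, y up, looking along -z (the intrinsics and any distortion apply to the point x, -y, -z); pixel columns grow to the right and rows downward; lengths in m; the calibration is good to about 2 mm. A picture is of the moment at which its call begins. camera_model takes no time and is no camera call.
- bot.close_job(): hands the job in; it is judged then, once.
Trained networks look in the newest picture that a camera, given by its name, has taken for a name from the list of things; names that differ only in an ending like _2 or _b are one class to them, and where a whole thing is asked for, a point or a joint stands for the part that bears it (a point fixed in the world has none). Each returns a list of dicts, best first, with "p" (0 to 1); they miss things now and then, are a little off and sometimes report something else, mostly with a low value. They report only what shows in the picture. A call takes as long as a camera call. They do not tell look-alikes from the thing itself.
- bot.boxes_of(label, camera): "xy" ([column, row] as shares, 0 to 1, of the picture: columns of its width, rows of its height, amid what is visible of it).
- bot.landmark_of(label, camera): "xy" ([column, row] as shares, 0 to 1, of the picture: columns of its width, rows of its height: a listed point, or the origin of a listed thing).
The state is a dict: "t": time; "joint_positions": joint angles; "qvel": joint speeds; "joint_torque": joint torques, N m; "position": TCP position; "orientation": TCP orientation; "force": force on the tool from outside, world axes, zero at the start; "moment": the same for the moment, N m; "gripper_width": finger opening in m; "finger_force": force on a finger pad.
Only numpy, scipy, OpenCV 4.12 (cv2) and the standard library are available. Lean on these libraries where they do the work, as an engineer would, in place of code of your own. Each camera call takes 0.05 s, during which the arm holds its last target. There are 200 camera calls.

TASK

The upright bar of the bracket bolted to the bench leans in over its base plate. Pick up the square, stand its stock on the plate and push it into the corner until its underside sits flat on the plate and its back edge is flush along the bar, its whole width on the bar, so that the square pushes the bar upright. Finish still gripping it and pressing it both down and against the bar; never touch the bar with the gripper, and leave the other things where they are.

Things in the scene. Friction and masses are not known exactly. Their poses are not given: they have to be found in the camera images.
- square: Try square standing on its stock, 0.36 kg. Aluminium stock 22 (x) x 150 (y -150..0) x 34 mm (z, high); steel blade 6 mm thick (x), 26 mm wide (y -26..0), up to z = 114 mm. Back edge of the blade and stock end share the plane y = 0. Origin: heel, bottom middle of that end; z up, +y out of the back edge, the way it is pushed. Centre of mass near y = -60 mm.
- stock_top (a point): A good grip place: point on the top of the square's stock, 85 mm behind the heel (square frame 0, -85, 34 mm). Grip the stock across its 22 mm thickness, fingers along z.
- blade_top (a point): Top of the blade's back edge (square frame 0, 0, 114 mm).
- bracket: Bracket: dark steel base plate fixed to the bench, 110 (x) x 215 (y -180..35) x 10 mm, top at z = 10. Origin: on the bench under the middle of the corner line of plate and upright bar; +y points into the corner, z up. Two ears beside the bar, 30 mm high, x = +-28..40, y = 4..26 mm.
- bar_foot (a point): Bracket's upright flat steel bar, 54 wide (x) x 10 thick (y) x 128 mm long (z), on a pivot bolt 6 mm above the plate. This point: bottom middle of its face, which looks to -y; z up along the bar. Upright, its face is the bracket's plane y = 0, this point 10 mm up. The pivot rubs with 0.15 N m (1.5 N at the blade's top), has no spring, stays where left.
- upright (a joint): Lean of the bar (rad): 0 = square to the plate, positive = leaning in over the plate (towards its -y), where it starts, by 0.05 to 0.14.
- jar: Bystander: closed grey jar, 56 mm across, 70 mm high; origin at the centre of its underside.
- bearing: Bystander: steel bearing ring, 62 mm across, 18 mm high, lying flat; origin at the centre of its underside.
- spanner: Bystander: steel spanner 190 mm long, lying flat along its x; origin under its middle.
Not all that is in view belongs to the job. Several things have the shape of the square; the one meant has the colours described above.

How it is judged:
By the outcome, as a careful person would: the job done as asked, in the order asked, and still so for the second after the job is handed in, while the arm keeps its last pose, push and grip.
It also fails if it takes over 38 s, if anything falls off the work surface, if the arm or the gripper's body presses on something with over 40 N, if the wrist force passes 120 N, or if a joint passes its speed limit or range.

## Working session

There is one attempt and no reset: what is moved stays moved. The work goes in short steps, Python scripts to look and compute and a tool call to move; the robot and the scene stay as the last step left them, time stands still between calls to the robot, and variables do not carry over. Pictures are saved under pics/ and viewed, at most 10 in all, crops included, and the job is handed in when it is done.

Besides the shell and the picture viewer there is one more tool, called after "Request:" by a JSON object that holds its "method" and its "body". servo_tool: Moves the arm, as the interface text tells. Its arguments: {"type":"object","properties":{"commands":{"type":"array"},"grip_force":{"type":"number"}},"required":["commands"]}

```bash
mkdir -p pics; ls; cat > h.py <<'E'
import numpy as np, cv2
from rig import bot
def proj(name,P):
    m=bot.camera_model(name); T=np.linalg.inv(np.array(m["cam_to_world"])); P=np.atleast_2d(P)
    c=P@T[:3,:3].T+T[:3,3]; c=c*[1,-1,-1]; q=c@np.array(m["mtx"]).T; return q[:,:2]/q[:,2:]
def ray(name,uv):
    m=bot.camera_model(name); T=np.array(m["cam_to_world"])
    d=np.linalg.inv(np.array(m["mtx"]))@[uv[0],uv[1],1]; d=T[:3,:3]@(d*[1,-1,-1]); return T[:3,3],d/np.linalg.norm(d)
def onz(name,uv,z):
    o,d=ray(name,uv); return o+d*(z-o[2])/d[2]
def tri(uv1,uv2):
    (o1,d1),(o2,d2)=ray("side",uv1),ray("top",uv2)
    s=np.linalg.lstsq(np.c_[d1,-d2],o2-o1,rcond=None)[0]; a=o1+s[0]*d1;b=o2+s[1]*d2
    return (a+b)/2,np.linalg.norm(a-b)
E
python3 - <<'E'
from h import *
f=[]
for n in("side","top"):
    im=bot.grab_frame(n)[:,:,::-1]; cv2.imwrite(f"pics/{n}0.png",im)
    m=bot.camera_model(n); print(n,{k:np.round(v,3).tolist() for k,v in m.items()})
for n in("side","top"):
  for l in("square","stock_top","blade_top","bracket","bar_foot"):
    print(n,l,[(round(r["p"],2),np.round(np.array(r["xy"])*[560,420],1).tolist()) for r in bot.landmark_of(l,n)])
print(bot.get_state())
E
```

```text
pics
side {'mtx': [[508.067, 0.0, 269.476], [0.0, 508.067, 208.971], [0.0, 0.0, 1.0]], 'cam_to_world': [[0.999, 0.041, -0.014, 0.442], [-0.038, 0.692, -0.721, -1.058], [-0.02, 0.721, 0.693, 1.165], [0.0, 0.0, 0.0, 1.0]]}
top {'mtx': [[431.454, 0.0, 271.784], [0.0, 431.454, 209.801], [0.0, 0.0, 1.0]], 'cam_to_world': [[-0.016, 0.99, -0.143, 0.316], [-1.0, -0.015, 0.01, 0.053], [0.007, 0.143, 0.99, 1.203], [0.0, 0.0, 0.0, 1.0]]}
side square [(0.75, [177.1, 323.1]), (0.7, [277.2, 276.2]), (0.56, [222.2, 286.9])]
side stock_top [(0.76, [207.8, 325.9]), (0.59, [230.7, 256.7]), (0.57, [277.9, 292.5])]
side blade_top [(0.92, [274.3, 251.5]), (0.71, [170.1, 299.4]), (0.63, [218.8, 261.5])]
side bracket [(0.79, [289.7, 196.1])]
side bar_foot [(0.89, [285.5, 188.0]), (0.67, [274.8, 290.8])]
top square [(0.92, [342.5, 272.0]), (0.81, [327.8, 213.1]), (0.63, [388.3, 313.8])]
top stock_top [(0.95, [315.9, 260.9]), (0.74, [365.5, 216.8]), (0.71, [404.5, 285.5])]
top blade_top [(0.92, [338.3, 206.3]), (0.87, [350.7, 269.8]), (0.71, [397.3, 316.4]), (0.21, [363.9, 131.5])]
top bracket [(0.87, [202.2, 196.4])]
top bar_foot [(0.79, [203.4, 196.2])]
{'t': 0.6, 'joint_positions': array([ 7.36995301e+01,  5.21863448e+00,  7.05149754e+01, -8.83333335e-04,
        1.04266453e+02, -3.25041351e+00]), 'qvel': array([ 0.02039245, -0.02101623,  0.01070004,  0.00417922,  0.07461382,
        0.05804973]), 'joint_torque': array([-7.37811774e-05, -4.58134747e+01, -4.17854404e+01, -2.17211850e-04,
        6.85395589e-04, -4.32456972e-06]), 'position': array([0.13550734, 0.5845073 , 0.30387533]), 'orientation': array([-1.79999889e+02,  8.51139900e-04,  1.66949726e+02]), 'force': array([-0.08120487, -0.34787608,  0.34151112]), 'moment': array([ 0.03306436,  0.04760265, -0.00863156]), 'finger_force': 0.0, 'gripper_width': 0.08554638789540728}
```

```bash
sleep 1; ls pics
```

```text
side0.png
top0.png
```

View pics/side0.png

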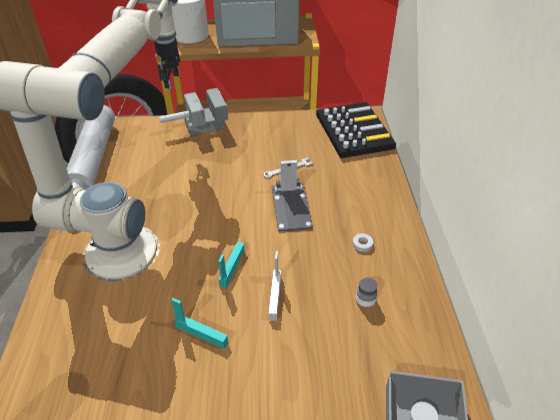

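View pics/top0.png

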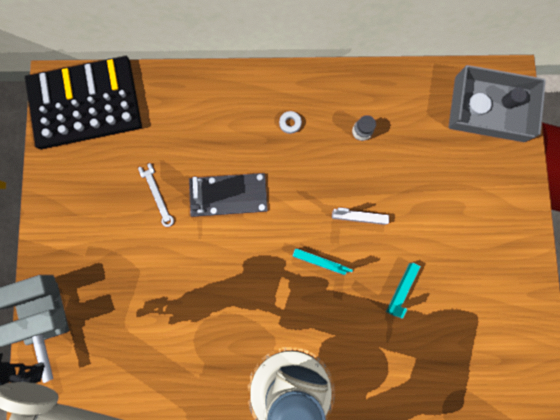

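The pictures show three square shapes. Two are teal: side (222,287) / top (343,272), and side (177,323) / top (388,314). The third is bare aluminium and steel: side (277,276) / top (330,213). The third matches the colours described. I'll confirm it in one enlarged crop.

```bash
python3 - <<'E'
from h import *
s=cv2.imread("pics/side0.png");t=cv2.imread("pics/top0.png")
a=cv2.resize(s[235:335,240:320],None,fx=5,fy=5,interpolation=cv2.INTER_CUBIC)
b=cv2.resize(t[190:240,320:400],None,fx=5,fy=5,interpolation=cv2.INTER_CUBIC)
c=cv2.resize(t[160:230,180:280],None,fx=4,fy=4,interpolation=cv2.INTER_CUBIC)[:250,:400]
r=np.zeros((500,400,3),np.uint8); r[:250]=b; r[250:]=c
cv2.imwrite("pics/c0.png",np.hstack([a,r]))
# first guesses
print("heel",tri((277.2,276.2),(327.8,213.1)),"stock",tri((277.9,292.5),(365.5,216.8)),"blade",tri((274.3,251.5),(338.3,206.3)))
print("brk",tri((289.7,196.1),(202.2,196.4)),"foot",tri((285.5,188),(203.4,196.2)))
E
```

```text
heel (array([ 0.47827074, -0.11808425, -0.01211185]), np.float64(0.0030020550211762435)) stock (array([ 0.468151  , -0.21369307,  0.03482095]), np.float64(0.012832709272965103)) blade (array([ 0.47486702, -0.12869886,  0.11099113]), np.float64(0.011017657671498945))
brk (array([ 0.53671627,  0.24154213, -0.02514522]), np.float64(0.0022911224222099047)) foot (array([0.52481209, 0.23017576, 0.02423114]), np.float64(0.004841568827723541))
```

View pics/c0.png

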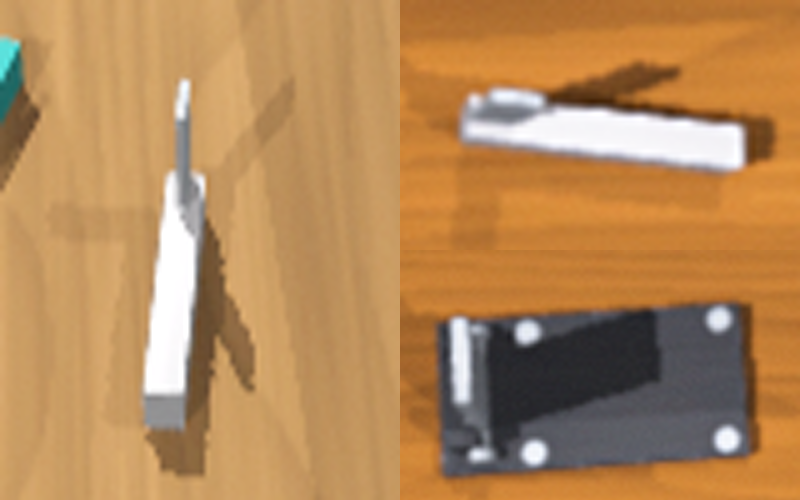

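The crop shows a white/silver stock with a steel blade, with its heel at the blade end at about top (325,212). The aluminium square is confirmed as the target. Next I'll fit the known shapes to silhouettes in both views.

```bash
cat > fit.py <<'E'
from h import *
from scipy.optimize import minimize
from scipy.spatial.transform import Rotation as R
U=6
def box(x,y,z): return np.array([[a,b,c] for a in x for b in y for c in z])
SQ=[box((-.011,.011),(-.15,0),(0,.034)),box((-.003,.003),(-.026,0),(.03,.114))]
def sq(p): # x,y,yaw deg
    return [b@R.from_euler("z",p[2],degrees=True).as_matrix().T+[p[0],p[1],0] for b in SQ]
def br(p): # x,y,yaw,lean deg
    bar=(box((-.027,.027),(0,.01),(.010,.138))-[0,.005,.016])@R.from_euler("x",p[3],degrees=True).as_matrix().T+[0,.005,.016]
    L=[box((-.055,.055),(-.18,.035),(0,.01)),box((-.04,-.028),(.004,.026),(.01,.03)),box((.028,.04),(.004,.026),(.01,.03)),bar]
    return [b@R.from_euler("z",p[2],degrees=True).as_matrix().T+[p[0],p[1],0] for b in L]
def render(n,boxes,w):
    x0,y0,x1,y1=w; m=np.zeros(((y1-y0)*U,(x1-x0)*U),np.uint8)
    for b in boxes:
        q=((proj(n,b)+.5-[x0,y0])*U*16-8).astype(np.float32); h=cv2.convexHull(np.round(q).astype(np.int32)); cv2.fillConvexPoly(m,h,255,shift=4)
    return cv2.resize(m,(x1-x0,y1-y0),interpolation=cv2.INTER_AREA)/255.
def mask(im,w,smax):
    x0,y0,x1,y1=w; h=cv2.cvtColor(im[y0:y1,x0:x1],cv2.COLOR_BGR2HSV); m=(h[:,:,1]<smax).astype(np.uint8)
    k,l,s,_=cv2.connectedComponentsWithStats(m); i=1+np.argmax(s[1:,4]); return (l==i).astype(float)
def fit(f,p0,views,step):
    def c(p): return sum(np.abs(render(n,f(p),w)-m).sum() for n,m,w in views)
    p=np.array(p0,float)
    for k in (1,.4,.2):
        s=np.vstack([p]+[p+k*np.array(step)*e for e in np.eye(len(p))]); r=minimize(c,p,method="Nelder-Mead",options=dict(initial_simplex=s,xatol=1e-5,fatol=.01,maxiter=300)); p=r.x
    return p,r.fun
E
python3 - <<'E'
from fit import *
im={n:cv2.imread(f"pics/{n}0.png") for n in("side","top")}
W=dict(side=(255,240,295,330),top=(322,195,396,235)); V=[(n,mask(im[n],W[n],80),W[n]) for n in W]
for v in (V,V[:1],V[1:]): p,c=fit(sq,(.472,-.125,-3),v,(.01,.01,4)); print("sq",p.round(4),c,[v_[1].sum() for v_ in v])
W2=dict(side=(262,150,322,240),top=(180,165,280,225)); V2=[(n,mask(im[n],W2[n],90),W2[n]) for n in W2]
for v in (V2,V2[:1],V2[1:]): p,c=fit(br,(.53,.235,2,5),v,(.01,.01,4,4)); print("br",p.round(4),c,[v_[1].sum() for v_ in v])
print("ext",[np.argwhere(m).min(0).tolist()+np.argwhere(m).max(0).tolist() for _,m,_ in V+V2])
cv2.imwrite("pics/m.png",np.hstack([cv2.resize(m*255,(390,360)) for _,m,_ in V2]))
E
```

```text
sq [ 0.475  -0.1283 -7.163 ] 74.90196078431373 [np.float64(511.0), np.float64(598.0)]
sq [ 0.4749 -0.1294 -7.2193] 32.53725490196078 [np.float64(511.0)]
sq [ 0.4751 -0.1277 -7.0637] 39.1843137254902 [np.float64(598.0)]Traceback (most recent call last):
  File "<stdin>", line 6, in <module>
  File "fit.py", line 25, in fit
    s=np.vstack([p]+[p+k*np.array(step)*e for e in np.eye(len(p))]); r=minimize(c,p,method="Nelder-Mead",options=dict(initial_simplex=s,xatol=1e-5,fatol=.01,maxiter=300)); p=r.x
                                                                       ~~~~~~~~^^^^^^^^^^^^^^^^^^^^^^^^^^^^^^^^^^^^^^^^^^^^^^^^^^^^^^^^^^^^^^^^^^^^^^^^^^^^^^^^^^^^^^^^^^^
    res = _minimize_neldermead(fun, x0, args, callback, bounds=bounds,
                               **options)
    fxr = func(xr)
    fx = function(np.copy(x), *(wrapper_args + args))
  File "fit.py", line 22, in c
    def c(p): return sum(np.abs(render(n,f(p),w)-m).sum() for n,m,w in views)
                     ~~~^^^^^^^^^^^^^^^^^^^^^^^^^^^^^^^^^^^^^^^^^^^^^^^^^^^^^
  File "fit.py", line 22, in <genexpr>
    def c(p): return sum(np.abs(render(n,f(p),w)-m).sum() for n,m,w in views)
                                ~~~~~~^^^^^^^^^^
  File "fit.py", line 16, in render
    q=((proj(n,b)+.5-[x0,y0])*U*16-8).astype(np.float32); h=cv2.convexHull(np.round(q).astype(np.int32)); cv2.fillConvexPoly(m,h,255,shift=4)
        ~~~~^^^^^
  File "h.py", line 4, in proj
    m=bot.camera_model(name); T=np.linalg.inv(np.array(m["cam_to_world"])); P=np.atleast_2d(P)
ValueError: time passes only in moves, steps and waits
```

```bash
python3 - <<'E'
import re
s=open("h.py").read()
s=s.replace("m=bot.camera_model(name)","m=CM[name]").replace("from rig import bot\n","""import functools,json,os
from rig import bot
if not os.path.exists("cm.json"): json.dump({n:{k:np.array(v).tolist() for k,v in bot.camera_model(n).items()} for n in("side","top")},open("cm.json","w"))
CM=json.load(open("cm.json"))
""")
open("h.py","w").write(s)
E
python3 - <<'E'
from fit import *
im={n:cv2.imread(f"pics/{n}0.png") for n in("side","top")}
W2=dict(side=(262,150,322,240),top=(180,165,280,225)); V2=[(n,mask(im[n],W2[n],90),W2[n]) for n in W2]
for v in (V2,V2[:1],V2[1:]): p,c=fit(br,(.53,.235,2,5),v,(.01,.01,4,4)); print("br",p.round(4),c,[v_[1].sum() for v_ in v])
p,c=fit(br,(.53,.235,2,5),V2,(.01,.01,4,4))
sqp=(.475,-.1283,-7.16)
L=[]
for n,w in(("side",(240,150,330,330)),("top",(180,165,400,240))):
    x0,y0,x1,y1=w; k=3 if n=="side" else 2; I=cv2.resize(im[n][y0:y1,x0:x1],None,fx=k,fy=k,interpolation=cv2.INTER_CUBIC)
    for b in br(p)+sq(sqp):
        q=np.round((proj(n,b)+.5-[x0,y0])*k-.5).astype(np.int32); cv2.polylines(I,[cv2.convexHull(q)],True,(0,0,255),1)
    o=np.zeros((540,max(I.shape[1],10),3),np.uint8); o[:I.shape[0]]=I; L.append(o)
cv2.imwrite("pics/ov0.png",np.hstack(L)); print(np.hstack(L).shape)
E
```

```text
br [0.5314 0.2369 3.1913 4.0737] 360.37254901960785 [np.float64(2184.0), np.float64(2946.0)]
br [0.5318 0.2361 3.2508 4.1504] 265.2313725490196 [np.float64(2184.0)]
br [0.5315 0.2371 2.9989 2.371 ] 90.93333333333334 [np.float64(2946.0)]
(540, 710, 3)
```

View pics/ov0.png

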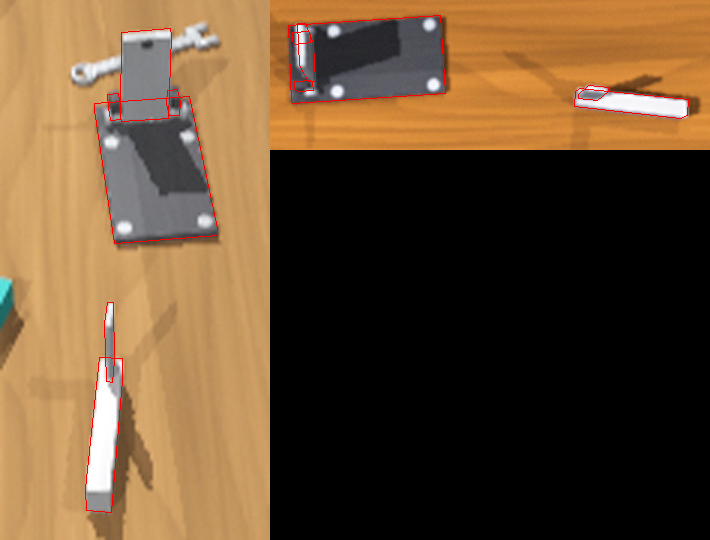

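The overlay shows both fits sitting on their outlines. The square's heel is at (0.475, -0.128) with yaw -7.2°, and the bracket is at (0.5315, 0.237) with yaw 3.1°. Now I'll move to above the grasp.

```bash
cat > go.py <<'E'
import sys; from h import *
from scipy.spatial.transform import Rotation as R
def go(*targets):
    s=bot.get_state(); p=np.array(s["position"]); M=R.from_euler("xyz",s["orientation"],degrees=True)
    print("t",round(s["t"],2),"p",p.round(4),"o",np.round(s["orientation"],2),"F",np.round(s["force"],2),"M",np.round(s["moment"],2),"w",round(s["gripper_width"],4))
    for x,y,z,yaw in targets:
        print((M.inv().apply(np.array([x,y,z])-p)).round(4),(M.inv()*R.from_euler("xyz",[180,0,yaw],degrees=True)).as_rotvec(degrees=True).round(2))
if __name__=="__main__": go(*[list(map(float,a.split(","))) for a in sys.argv[1:]])
E
python3 go.py .41,.2,.25,125 .4644,-.2126,.2,82.84
```

```text
t 0.6 p [0.1355 0.5845 0.3039] o [-180.      0.    166.95] F [-0.08 -0.35  0.34] M [ 0.03  0.05 -0.01] w 0.0855
[-0.3542 -0.3126  0.0539] [ 0.    0.   41.95]
[-0.5004 -0.7023  0.1039] [ 0.    0.   84.11]
```

Request:
{"method": "servo_tool", "body": {"commands": [{"tx":-0.03,"ty":-0.026,"tz":0.005,"wz":3.5},{"tx":-0.06,"ty":-0.052,"tz":0.01,"wz":7},{"tx":-0.09,"ty":-0.078,"tz":0.015,"wz":10.5},{"tx":-0.12,"ty":-0.104,"tz":0.02,"wz":14},{"tx":-0.15,"ty":-0.13,"tz":0.025,"wz":17.5},{"tx":-0.18,"ty":-0.156,"tz":0.03,"wz":21},{"tx":-0.21,"ty":-0.182,"tz":0.035,"wz":24.5},{"tx":-0.24,"ty":-0.208,"tz":0.04,"wz":28},{"tx":-0.27,"ty":-0.234,"tz":0.045,"wz":31.5},{"tx":-0.3,"ty":-0.26,"tz":0.05,"wz":35},{"tx":-0.33,"ty":-0.29,"tz":0.054,"wz":38.5},{"tx":-0.354,"ty":-0.313,"tz":0.054,"wz":42}]}}

```text
invalid input
```

```bash
python3 go.py .4644,-.2126,.17,82.84
```

```text
t 0.6 p [0.1355 0.5845 0.3039] o [-180.      0.    166.95] F [-0.08 -0.35  0.34] M [ 0.03  0.05 -0.01] w 0.0855
[-0.5004 -0.7023  0.1339] [ 0.    0.   84.11]
```

Request:
{"method": "servo_tool", "body": {"commands": [{"wx":0,"wy":0,"wz":3.5,"tx":-0.03,"ty":-0.026,"tz":0.005,"gripper":0.08},{"wx":0,"wy":0,"wz":14,"tx":-0.12,"ty":-0.104,"tz":0.02,"gripper":0.08},{"wx":0,"wy":0,"wz":14,"tx":-0.12,"ty":-0.104,"tz":0.02,"gripper":0.08},{"wx":0,"wy":0,"wz":42,"tx":-0.354,"ty":-0.313,"tz":0.054,"gripper":0.08},{"wx":0,"wy":0,"wz":42,"tx":-0.354,"ty":-0.313,"tz":0.054,"gripper":0.08},{"wx":0,"wy":0,"wz":42,"tx":-0.354,"ty":-0.313,"tz":0.054,"gripper":0.08},{"wx":0,"wy":0,"wz":42,"tx":-0.354,"ty":-0.313,"tz":0.054,"gripper":0.08},{"wx":0,"wy":0,"wz":42,"tx":-0.354,"ty":-0.313,"tz":0.054,"gripper":0.08},{"wx":0,"wy":0,"wz":42,"tx":-0.354,"ty":-0.313,"tz":0.054,"gripper":0.08},{"wx":0,"wy":0,"wz":42,"tx":-0.354,"ty":-0.313,"tz":0.054,"gripper":0.08},{"wx":0,"wy":0,"wz":42,"tx":-0.354,"ty":-0.313,"tz":0.054,"gripper":0.08},{"wx":0,"wy":0,"wz":42,"tx":-0.354,"ty":-0.313,"tz":0.054,"gripper":0.08}]}}

```text
t: 1.6
position: [0.4113, 0.196, 0.2494]
orientation: [-180.0, 0.1, 124.8]
force: [-0.7, -0.2, -0.6]
gripper_width: 0.0794
finger_force: 0.0
```

```bash
python3 go.py .4644,-.2126,.17,82.84
```

```text
t 1.6 p [0.4113 0.196  0.2494] o [-1.7998e+02  1.0000e-01  1.2476e+02] F [-0.66 -0.21 -0.59] M [-0.01 -0.01  0.03] w 0.0794
[-0.3658 -0.1893  0.0801] [2.000e-02 1.000e-01 4.192e+01]
```

Request:
{"method": "servo_tool", "body": {"commands": [{"wx":0,"wy":0,"wz":42,"tx":-0.366,"ty":-0.189,"tz":0.08,"gripper":0.06},{"wx":0,"wy":0,"wz":42,"tx":-0.366,"ty":-0.189,"tz":0.08,"gripper":0.06},{"wx":0,"wy":0,"wz":42,"tx":-0.366,"ty":-0.189,"tz":0.08,"gripper":0.06},{"wx":0,"wy":0,"wz":42,"tx":-0.366,"ty":-0.189,"tz":0.08,"gripper":0.06},{"wx":0,"wy":0,"wz":42,"tx":-0.366,"ty":-0.189,"tz":0.08,"gripper":0.06},{"wx":0,"wy":0,"wz":42,"tx":-0.366,"ty":-0.189,"tz":0.08,"gripper":0.06},{"wx":0,"wy":0,"wz":42,"tx":-0.366,"ty":-0.189,"tz":0.08,"gripper":0.06},{"wx":0,"wy":0,"wz":42,"tx":-0.366,"ty":-0.189,"tz":0.08,"gripper":0.06},{"wx":0,"wy":0,"wz":42,"tx":-0.366,"ty":-0.189,"tz":0.08,"gripper":0.06},{"wx":0,"wy":0,"wz":42,"tx":-0.366,"ty":-0.189,"tz":0.08,"gripper":0.06},{"wx":0,"wy":0,"wz":42,"tx":-0.366,"ty":-0.189,"tz":0.08,"gripper":0.06},{"wx":0,"wy":0,"wz":42,"tx":-0.366,"ty":-0.189,"tz":0.08,"gripper":0.06}]}}

```text
t: 2.6
position: [0.4638, -0.2106, 0.1688]
orientation: [-179.9, -0.0, 82.7]
force: [0.1, 0.3, -0.8]
gripper_width: 0.0597
finger_force: 0.0
```

```bash
python3 go.py .4644,-.2126,.078,82.84
```

```text
t 2.6 p [ 0.4638 -0.2106  0.1688] o [-1.7988e+02 -4.0000e-02  8.2720e+01] F [ 0.05  0.27 -0.77] M [ 0.   -0.04 -0.02] w 0.0597
[-0.002   0.001   0.0908] [-0.12 -0.04 -0.12]
```

Request:
{"method": "servo_tool", "body": {"commands": [{"wx":0,"wy":0,"wz":0,"tx":-0.001,"ty":0.001,"tz":0.03,"gripper":0.06},{"wx":0,"wy":0,"wz":0,"tx":-0.001,"ty":0.001,"tz":0.06,"gripper":0.06},{"wx":0,"wy":0,"wz":0,"tx":-0.001,"ty":0.001,"tz":0.08,"gripper":0.06},{"wx":0,"wy":0,"wz":0,"tx":-0.001,"ty":0.001,"tz":0.09,"gripper":0.06},{"wx":0,"wy":0,"wz":0,"tx":-0.001,"ty":0.001,"tz":0.09,"gripper":0.06},{"wx":0,"wy":0,"wz":0,"tx":-0.001,"ty":0.001,"tz":0.09,"gripper":0.06}]}}

```text
t: 3.1
position: [0.4656, -0.209, 0.0807]
orientation: [180.0, -0.0, 83.0]
force: [0.3, 0.3, 0.2]
gripper_width: 0.06
finger_force: 0.0
```

```bash
python3 - <<'E'
from go import *
go((.4644,-.2126,.078,82.84))
a=bot.grab_frame("side")[150:350,200:350,::-1]; b=bot.grab_frame("top")[160:260,270:420,::-1]
o=np.zeros((600,800,3),np.uint8); o[:532,:400]=cv2.resize(a,(400,532),interpolation=cv2.INTER_CUBIC); o[:267,400:]=cv2.resize(b,(400,267),interpolation=cv2.INTER_CUBIC); cv2.imwrite("pics/g0.png",o)
E
```

```text
t 3.1 p [ 0.4656 -0.209   0.0807] o [179.97  -0.    83.01] F [0.32 0.26 0.24] M [-0.01  0.01  0.01] w 0.06
[-0.0037 -0.0008  0.0027] [ 0.03 -0.    0.17]
```

View pics/g0.png

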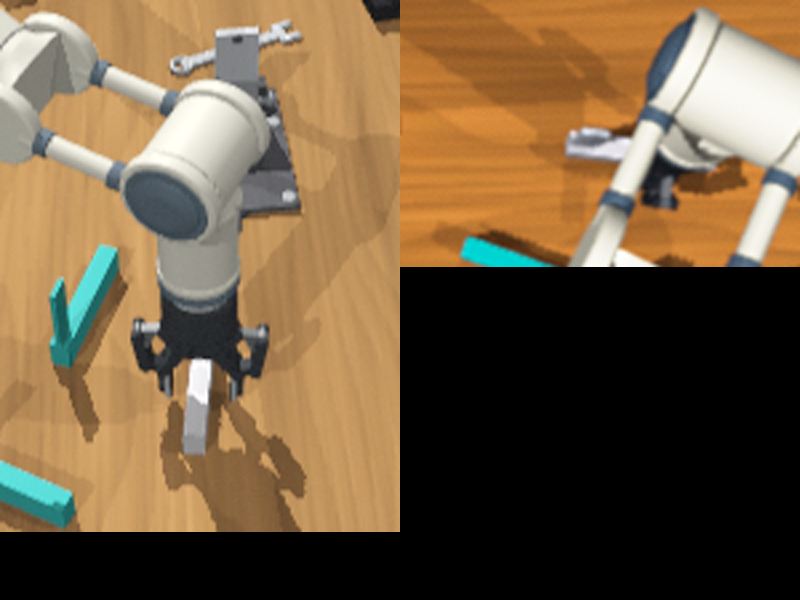

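The picture shows the open fingers straddling the stock around side-crop (200,380), clear of it on both sides. Closing.

Request:
{"method": "servo_tool", "body": {"commands": [{"wx":0,"wy":0,"wz":0,"tx":-0.003,"ty":-0.001,"tz":0.002,"gripper":0.06},{"wx":0,"wy":0,"wz":0,"tx":-0.003,"ty":-0.001,"tz":0.002,"gripper":0.03},{"wx":0,"wy":0,"wz":0,"tx":-0.003,"ty":-0.001,"tz":0.002,"gripper":0.01},{"wx":0,"wy":0,"wz":0,"tx":-0.003,"ty":-0.001,"tz":0.002,"gripper":0.01},{"wx":0,"wy":0,"wz":0,"tx":-0.003,"ty":-0.001,"tz":0.002,"gripper":0.01},{"wx":0,"wy":0,"wz":0,"tx":-0.003,"ty":-0.001,"tz":0.002,"gripper":0.01},{"wx":0,"wy":0,"wz":0,"tx":-0.003,"ty":-0.001,"tz":0.002,"gripper":0.01},{"wx":0,"wy":0,"wz":0,"tx":-0.003,"ty":-0.001,"tz":0.002,"gripper":0.01}], "grip_force": 70}}

```text
t: 3.87
position: [0.4642, -0.2128, 0.0785]
orientation: [179.9, 0.0, 82.9]
force: [-0.6, 0.9, 4.9]
gripper_width: 0.0207
finger_force: 70.9
```

```bash
python3 go.py .4644,-.2126,.13,82.84
```

```text
t 3.87 p [ 0.4642 -0.2128  0.0785] o [1.7995e+02 3.0000e-02 8.2940e+01] F [-0.63  0.87  4.91] M [-0.    0.2  -0.03] w 0.0207
[ 0.0002  0.0003 -0.0515] [0.05 0.03 0.1 ]
```

Request:
{"method": "servo_tool", "body": {"commands": [{"wx":0,"wy":0,"wz":0,"tx":0,"ty":0,"tz":-0.01,"gripper":0.01},{"wx":0,"wy":0,"wz":0,"tx":0,"ty":0,"tz":-0.03,"gripper":0.01},{"wx":0,"wy":0,"wz":0,"tx":0,"ty":0,"tz":-0.05,"gripper":0.01},{"wx":0,"wy":0,"wz":0,"tx":0,"ty":0,"tz":-0.06,"gripper":0.01},{"wx":0,"wy":0,"wz":0,"tx":0,"ty":0,"tz":-0.06,"gripper":0.01},{"wx":0,"wy":0,"wz":0,"tx":0,"ty":0,"tz":-0.06,"gripper":0.01}]}}

```text
t: 4.37
position: [0.4639, -0.2125, 0.1376]
orientation: [-180.0, -0.0, 83.0]
force: [-0.2, -0.5, -4.1]
gripper_width: 0.0206
finger_force: 69.9
```

```bash
python3 go.py .538,.1172,.138,93.1
```

```text
t 4.37 p [ 0.4639 -0.2125  0.1376] o [-180.     -0.     82.95] F [-0.18 -0.46 -4.1 ] M [-0.09 -0.01 -0.05] w 0.0206
[ 0.3363  0.0331 -0.0004] [ -0.    -0.   -10.15]
```

Request:
{"method": "servo_tool", "body": {"commands": [{"wx":0,"wy":0,"wz":-1,"tx":0.03,"ty":0.003,"tz":0,"gripper":0.01},{"wx":0,"wy":0,"wz":-2,"tx":0.06,"ty":0.006,"tz":0,"gripper":0.01},{"wx":0,"wy":0,"wz":-3,"tx":0.09,"ty":0.009,"tz":0,"gripper":0.01},{"wx":0,"wy":0,"wz":-4,"tx":0.125,"ty":0.012,"tz":0,"gripper":0.01},{"wx":0,"wy":0,"wz":-5,"tx":0.16,"ty":0.015,"tz":0,"gripper":0.01},{"wx":0,"wy":0,"wz":-6,"tx":0.195,"ty":0.019,"tz":0,"gripper":0.01},{"wx":0,"wy":0,"wz":-7,"tx":0.23,"ty":0.023,"tz":0,"gripper":0.01},{"wx":0,"wy":0,"wz":-8,"tx":0.265,"ty":0.026,"tz":0,"gripper":0.01},{"wx":0,"wy":0,"wz":-9,"tx":0.295,"ty":0.029,"tz":0,"gripper":0.01},{"wx":0,"wy":0,"wz":-10.1,"tx":0.32,"ty":0.032,"tz":0,"gripper":0.01},{"wx":0,"wy":0,"wz":-10.1,"tx":0.33,"ty":0.033,"tz":0,"gripper":0.01},{"wx":0,"wy":0,"wz":-10.1,"tx":0.336,"ty":0.033,"tz":0,"gripper":0.01}]}}

```text
t: 5.37
position: [0.5372, 0.1183, 0.1356]
orientation: [-179.8, 0.0, 93.2]
force: [-0.8, 0.1, -4.8]
gripper_width: 0.0206
finger_force: 69.7
```

Request:
{"method": "servo_tool", "body": {"commands": [{"wx":0,"wy":0,"wz":0,"tx":0,"ty":0,"tz":0.012,"gripper":0.01},{"wx":0,"wy":0,"wz":0,"tx":0,"ty":0,"tz":0.025,"gripper":0.01},{"wx":0,"wy":0,"wz":0,"tx":0,"ty":0,"tz":0.035,"gripper":0.01},{"wx":0,"wy":0,"wz":0,"tx":0,"ty":0,"tz":0.04,"gripper":0.01},{"wx":0,"wy":0,"wz":0,"tx":0,"ty":0,"tz":0.04,"gripper":0.01}]}}

```text
t: 5.78
position: [0.5366, 0.1156, 0.0949]
orientation: [-179.7, 0.0, 93.0]
force: [-0.3, -0.2, -4.4]
gripper_width: 0.021
finger_force: 69.8
```

```bash
python3 - <<'E'
from go import *
go((.538,.1172,.088,93.1))
a=bot.grab_frame("side")[120:270,220:350,::-1]; b=bot.grab_frame("top")[150:250,170:320,::-1]
cv2.imwrite("pics/side1.png",bot.grab_frame("side")[:,:,::-1]);cv2.imwrite("pics/top1.png",bot.grab_frame("top")[:,:,::-1])
o=np.zeros((600,800,3),np.uint8); o[:461,:400]=cv2.resize(a,(400,461),interpolation=cv2.INTER_CUBIC); o[:267,400:]=cv2.resize(b,(400,267),interpolation=cv2.INTER_CUBIC); cv2.imwrite("pics/g1.png",o)
E
```

```text
t 5.78 p [0.5366 0.1156 0.0949] o [-1.7973e+02  4.0000e-02  9.2960e+01] F [-0.3  -0.25 -4.43] M [-0.13 -0.   -0.01] w 0.021
[0.0015 0.0015 0.0069] [-0.27  0.04 -0.14]
```

View pics/g1.png

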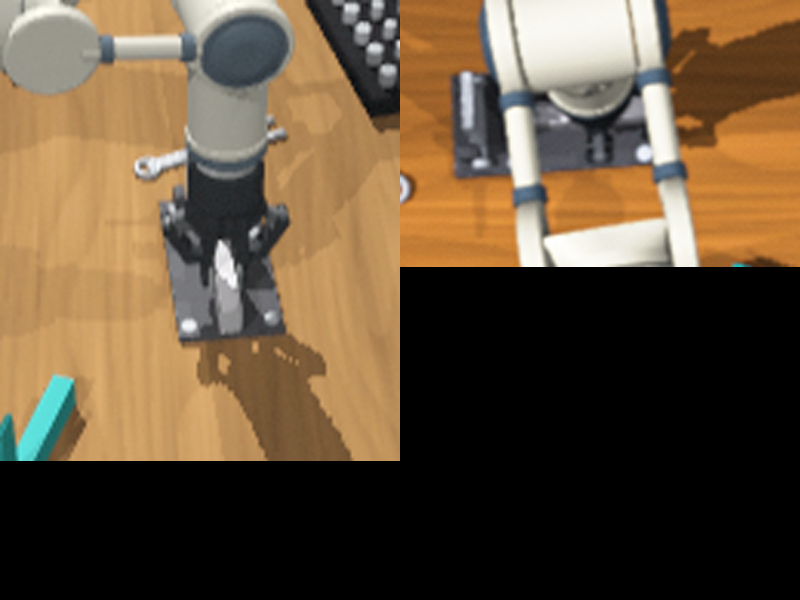

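The stock's free end (side crop 229,320) is centred over the near edge of the plate, which runs from (180,338) to (285,332). Lowering to contact.

Request:
{"method": "servo_tool", "body": {"commands": [{"wx":0,"wy":0,"wz":-0.1,"tx":0.001,"ty":0.001,"tz":0.002,"gripper":0.01},{"wx":0,"wy":0,"wz":-0.1,"tx":0.001,"ty":0.001,"tz":0.004,"gripper":0.01},{"wx":0,"wy":0,"wz":-0.1,"tx":0.001,"ty":0.001,"tz":0.005,"gripper":0.01},{"wx":0,"wy":0,"wz":-0.1,"tx":0.001,"ty":0.001,"tz":0.006,"gripper":0.01},{"wx":0,"wy":0,"wz":-0.1,"tx":0.001,"ty":0.001,"tz":0.007,"gripper":0.01},{"wx":0,"wy":0,"wz":-0.1,"tx":0.001,"ty":0.001,"tz":0.007,"gripper":0.01}]}}

```text
t: 6.48
position: [0.5387, 0.1179, 0.0906]
orientation: [-180.0, 0.0, 93.2]
force: [0.1, -0.2, -3.0]
gripper_width: 0.0207
finger_force: 69.8
```

```bash
python3 go.py .538,.1172,.088,93.1
```

```text
t 6.48 p [0.5387 0.1179 0.0906] o [-179.97    0.     93.15] F [ 0.06 -0.25 -3.04] M [-0.1  -0.   -0.03] w 0.0207
[-0.0007 -0.0008  0.0026] [-0.03  0.    0.05]
```

Request:
{"method": "servo_tool", "body": {"commands": [{"wx":0,"wy":0,"wz":0,"tx":0,"ty":0,"tz":0.001,"gripper":0.01},{"wx":0,"wy":0,"wz":0,"tx":0,"ty":0,"tz":0.002,"gripper":0.01},{"wx":0,"wy":0,"wz":0,"tx":0,"ty":0,"tz":0.002,"gripper":0.01}]}}

```text
t: 6.73
position: [0.5388, 0.1179, 0.0887]
orientation: [-180.0, -0.0, 93.1]
force: [-0.9, -0.1, -3.9]
gripper_width: 0.0212
finger_force: 69.8
```

```bash
python3 go.py .538,.1172,.088,93.1
```

```text
t 6.73 p [0.5388 0.1179 0.0887] o [-179.99   -0.     93.14] F [-0.93 -0.11 -3.9 ] M [-0.08  0.01  0.01] w 0.0212
[-0.0006 -0.0009  0.0007] [-0.01 -0.    0.04]
```

Request:
{"method": "servo_tool", "body": {"commands": [{"wx":0,"wy":0,"wz":0,"tx":0,"ty":0,"tz":0.001,"gripper":0.01},{"wx":0,"wy":0,"wz":0,"tx":0,"ty":0,"tz":0.0015,"gripper":0.01},{"wx":0,"wy":0,"wz":0,"tx":0,"ty":0,"tz":0.0015,"gripper":0.01}]}}

```text
t: 6.98
position: [0.5389, 0.1179, 0.0885]
orientation: [180.0, -0.0, 93.2]
force: [-4.9, -1.5, 4.5]
gripper_width: 0.0207
finger_force: 71.0
```

```bash
python3 go.py .538,.1172,.088,93.1
```

```text
t 6.98 p [0.5389 0.1179 0.0885] o [179.98  -0.    93.15] F [-4.91 -1.51  4.51] M [-0.17  0.87  0.04] w 0.0207
[-0.0006 -0.001   0.0005] [ 0.02 -0.    0.05]
```

Request:
{"method": "servo_tool", "body": {"commands": [{"wx":0,"wy":0,"wz":0,"tx":0.002,"ty":0,"tz":0,"gripper":0.01},{"wx":0,"wy":0,"wz":0,"tx":0.004,"ty":-0.0005,"tz":0,"gripper":0.01},{"wx":0,"wy":0,"wz":0,"tx":0.007,"ty":-0.0005,"tz":0,"gripper":0.01},{"wx":0,"wy":0,"wz":0,"tx":0.01,"ty":-0.001,"tz":0,"gripper":0.01},{"wx":0,"wy":0,"wz":0,"tx":0.012,"ty":-0.001,"tz":0,"gripper":0.01},{"wx":0,"wy":0,"wz":0,"tx":0.014,"ty":-0.001,"tz":0,"gripper":0.01},{"wx":0,"wy":0,"wz":0,"tx":0.015,"ty":-0.001,"tz":0,"gripper":0.01}]}}

```text
t: 7.57
position: [0.538, 0.1325, 0.0886]
orientation: [179.8, 0.1, 93.1]
force: [1.3, -5.6, 5.1]
gripper_width: 0.0211
finger_force: 71.1
```

```bash
python3 go.py .538,.1172,.088,93.1
```

```text
t 7.57 p [0.538  0.1325 0.0886] o [1.7983e+02 6.0000e-02 9.3130e+01] F [ 1.3  -5.63  5.05] M [-0.86  0.02  0.01] w 0.0211
[-0.0153 -0.0009  0.0006] [0.17 0.06 0.03]
```

Request:
{"method": "servo_tool", "body": {"commands": [{"wx":0,"wy":0,"wz":0,"tx":0.002,"ty":0,"tz":0,"gripper":0.01},{"wx":0,"wy":0,"wz":0,"tx":0.004,"ty":0,"tz":0,"gripper":0.01},{"wx":0,"wy":0,"wz":0,"tx":0.006,"ty":0,"tz":0,"gripper":0.01},{"wx":0,"wy":0,"wz":0,"tx":0.008,"ty":0,"tz":0,"gripper":0.01},{"wx":0,"wy":0,"wz":0,"tx":0.01,"ty":0,"tz":0,"gripper":0.01},{"wx":0,"wy":0,"wz":0,"tx":0.012,"ty":0,"tz":0,"gripper":0.01},{"wx":0,"wy":0,"wz":0,"tx":0.012,"ty":0,"tz":0,"gripper":0.01}]}}

```text
t: 8.15
position: [0.5374, 0.1447, 0.0886]
orientation: [179.8, 0.0, 93.1]
force: [0.3, -5.1, 6.1]
gripper_width: 0.0209
finger_force: 71.1
```

```bash
python3 - <<'E'
from go import *
go((.538,.1172,.088,93.1))
im={n:bot.grab_frame(n)[:,:,::-1].copy() for n in("side","top")}
for n in im: cv2.imwrite(f"pics/{n}2.png",im[n])
a=im["side"][130:250,240:340]; b=im["top"][160:230,180:300]
o=np.zeros((600,800,3),np.uint8); o[:480,:400]=cv2.resize(a,(400,480),interpolation=cv2.INTER_CUBIC); o[:233,400:]=cv2.resize(b,(400,233),interpolation=cv2.INTER_CUBIC); cv2.imwrite("pics/g2.png",o)
E
```

```text
t 8.15 p [0.5374 0.1447 0.0886] o [1.7983e+02 4.0000e-02 9.3140e+01] F [ 0.32 -5.13  6.12] M [-0.68  0.03 -0.03] w 0.0209
[-0.0275 -0.0009  0.0006] [0.17 0.04 0.04]
```

View pics/g2.png

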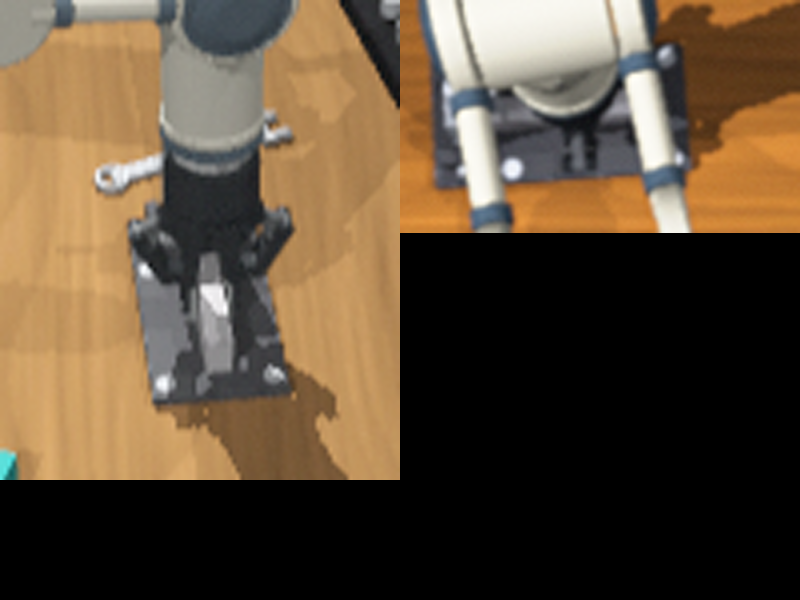

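The picture shows the stock flat and parallel to the plate edges, centred at side crop (212,330). The bar is hidden behind the wrist, so I'll finish on force feedback.

Request:
{"method": "servo_tool", "body": {"commands": [{"wx":0,"wy":0,"wz":0,"tx":0.001,"ty":0,"tz":0,"gripper":0.01},{"wx":0,"wy":0,"wz":0,"tx":0.002,"ty":0,"tz":0,"gripper":0.01},{"wx":0,"wy":0,"wz":0,"tx":0.003,"ty":0,"tz":0,"gripper":0.01},{"wx":0,"wy":0,"wz":0,"tx":0.004,"ty":0,"tz":0,"gripper":0.01},{"wx":0,"wy":0,"wz":0,"tx":0.005,"ty":0,"tz":0,"gripper":0.01},{"wx":0,"wy":0,"wz":0,"tx":0.005,"ty":0,"tz":0,"gripper":0.01}]}}

```text
t: 8.75
position: [0.5371, 0.1492, 0.0886]
orientation: [179.8, 0.1, 93.1]
force: [0.8, -5.6, 5.7]
gripper_width: 0.0205
finger_force: 71.1
```

```bash
python3 go.py .538,.1172,.088,93.1
```

```text
t 8.75 p [0.5371 0.1492 0.0886] o [1.7983e+02 8.0000e-02 9.3120e+01] F [ 0.82 -5.55  5.75] M [-0.95  0.02  0.01] w 0.0205
[-0.032  -0.0008  0.0006] [0.17 0.08 0.02]
```

Request:
{"method": "servo_tool", "body": {"commands": [{"wx":0,"wy":0,"wz":0,"tx":0.001,"ty":0,"tz":0,"gripper":0.01},{"wx":0,"wy":0,"wz":0,"tx":0.002,"ty":0,"tz":0,"gripper":0.01},{"wx":0,"wy":0,"wz":0,"tx":0.003,"ty":0,"tz":0,"gripper":0.01},{"wx":0,"wy":0,"wz":0,"tx":0.003,"ty":0,"tz":0,"gripper":0.01}]}}

```text
t: 9.08
position: [0.537, 0.1518, 0.0885]
orientation: [179.8, 0.1, 93.1]
force: [-0.1, -8.1, 6.7]
gripper_width: 0.021
finger_force: 71.2
```

```bash
python3 go.py .538,.1172,.088,93.1
```

```text
t 9.08 p [0.537  0.1518 0.0885] o [1.7984e+02 1.4000e-01 9.3110e+01] F [-0.08 -8.09  6.7 ] M [-1.11 -0.    0.02] w 0.021
[-0.0346 -0.0008  0.0006] [0.16 0.14 0.01]
```

Request:
{"method": "servo_tool", "body": {"commands": [{"wx":0,"wy":0,"wz":0,"tx":0.001,"ty":0,"tz":0,"gripper":0.01},{"wx":0,"wy":0,"wz":0,"tx":0.002,"ty":0,"tz":0,"gripper":0.01},{"wx":0,"wy":0,"wz":0,"tx":0.002,"ty":0,"tz":0,"gripper":0.01}]}}

```text
t: 9.33
position: [0.537, 0.152, 0.0885]
orientation: [179.9, 0.3, 93.1]
force: [-0.4, -16.2, 7.8]
gripper_width: 0.0208
finger_force: 71.3
```

```bash
python3 go.py .538,.1172,.088,93.1
```

```text
t 9.33 p [0.537  0.152  0.0885] o [179.86   0.34  93.06] F [ -0.38 -16.16   7.75] M [-2.05  0.01  0.08] w 0.0208
[-0.0348 -0.0008  0.0008] [ 0.14  0.34 -0.04]
```

It has reached a hard stop, with the heel computed at the corner plane. The push tilted the tool 0.34° nose-down, so I'll tilt it back to bring the stock flat.

Request:
{"method": "servo_tool", "body": {"commands": [{"wx":0,"wy":0.2,"wz":0,"tx":0,"ty":0,"tz":0.0002,"gripper":0.01},{"wx":0,"wy":0.4,"wz":0,"tx":0,"ty":0,"tz":0.0004,"gripper":0.01},{"wx":0,"wy":0.4,"wz":0,"tx":0,"ty":0,"tz":0.0004,"gripper":0.01},{"wx":0,"wy":0.4,"wz":0,"tx":0,"ty":0,"tz":0.0004,"gripper":0.01}]}}

```text
t: 9.67
position: [0.537, 0.1517, 0.0885]
orientation: [179.9, -0.0, 93.1]
force: [-0.6, -16.1, 8.7]
gripper_width: 0.0207
finger_force: 71.7
```

```bash
python3 - <<'E'
from go import *
go((.538,.1172,.088,93.1))
im={n:bot.grab_frame(n)[:,:,::-1].copy() for n in("side","top")}
for n in im: cv2.imwrite(f"pics/{n}3.png",im[n])
a=im["side"][130:250,240:340]; b=im["top"][160:230,180:300]
o=np.zeros((600,800,3),np.uint8); o[:480,:400]=cv2.resize(a,(400,480),interpolation=cv2.INTER_CUBIC); o[:233,400:]=cv2.resize(b,(400,233),interpolation=cv2.INTER_CUBIC); cv2.imwrite("pics/g3.png",o)
E
```

```text
t 9.67 p [0.537  0.1517 0.0885] o [ 1.7985e+02 -3.0000e-02  9.3050e+01] F [ -0.59 -16.12   8.73] M [-2.56  0.22  0.12] w 0.0207
[-0.0345 -0.0009  0.0005] [ 0.15 -0.03 -0.05]
```

View pics/g3.png

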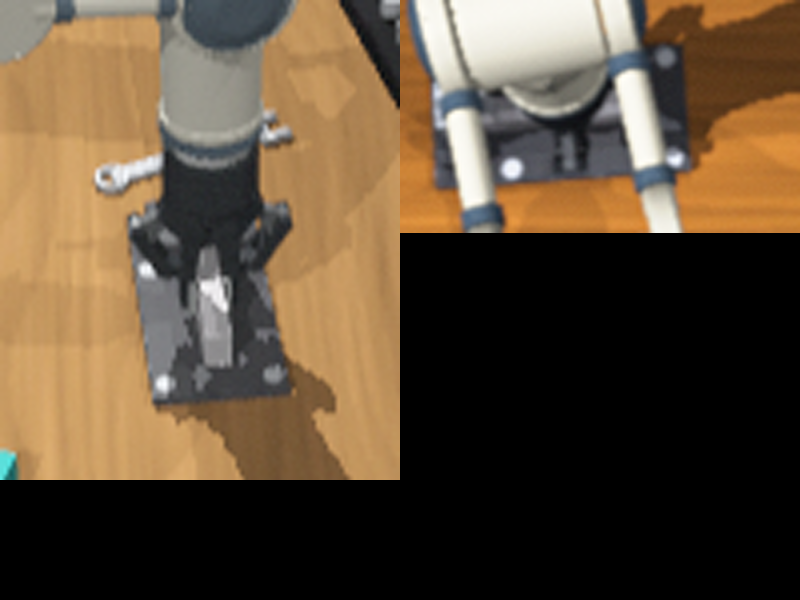

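The stock end (side crop 215,330) sits parallel and centred on the plate, and the other things in view haven't moved. The tool is vertical again, the moment balance puts the plate reaction near the middle of the stock, and both pushes are on. I'll hold briefly and hand in.

Request:
{"method": "servo_tool", "body": {"commands": [{"wx":0,"wy":0,"wz":0,"tx":0,"ty":0,"tz":0.0002,"gripper":0.01},{"wx":0,"wy":0,"wz":0,"tx":0,"ty":0,"tz":0.0002,"gripper":0.01},{"wx":0,"wy":0,"wz":0,"tx":0,"ty":0,"tz":0.0002,"gripper":0.01},{"wx":0,"wy":0,"wz":0,"tx":0,"ty":0,"tz":0.0002,"gripper":0.01},{"wx":0,"wy":0,"wz":0,"tx":0,"ty":0,"tz":0.0002,"gripper":0.01},{"wx":0,"wy":0,"wz":0,"tx":0,"ty":0,"tz":0.0002,"gripper":0.01}]}}

```text
t: 10.27
position: [0.537, 0.1517, 0.0885]
orientation: [179.9, -0.0, 93.1]
force: [-2.8, -16.5, 11.2]
gripper_width: 0.0209
finger_force: 71.8
```

```bash
python3 - <<'E'
from go import *
go()
s=bot.get_state()
if -30<s["force"][1]<-10 and 4<s["force"][2]<25 and abs(s["orientation"][1])<.15: print(bot.close_job())
E
```

```text
t 10.27 p [0.537  0.1517 0.0885] o [ 1.7986e+02 -3.0000e-02  9.3060e+01] F [ -2.76 -16.47  11.2 ] M [-2.64  0.31  0.13] w 0.0209
the job is handed in; nothing more can be done
None
```

I handed the job in at about 10.3 s, still gripping the aluminium square in the corner and pressing it down (about 15 N) and towards the bar (about 16 N, part of it friction on the plate); the wrist hid the bar, so flat and flush are judged from forces and position, not seen.

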